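# Sort two pralines through the diverter chute

### The arm

A 6-joint arm with a two-finger parallel gripper is mounted at the origin on the work surface. World frame = base frame: x ahead of the robot, y to its left, z up, the work surface at z = 0. Lengths are in m, angles in degrees, forces in N, time in s.
With the tool pointing down it reaches from about 0.325 to 0.85 m from the base axis. Payload 15.5 kg.
Tool frame: the origin (TCP) lies at the very end of the fingers, on their centre line; the grasp point (between the pads) lies arm.grip_depth behind it (arm.grip_depth is the distance from the TCP to the grasp point, in m); z points along the fingers, y is the line along which they close (so a half turn about z gives the same grasp; the last joint's range is limited). The gripper opens to 91 mm and grips with 3 to 60 N. Pads are 32 mm wide; open, the fingers measure 118 mm over their backs; the gripper's body (76 mm by 178 mm) begins 60 mm behind the grasp point.
Start: joints at [-72.737, 28.281, 77.091, -0, 74.628, -5.472], TCP at [0.242, -0.576, 0.189] pointing down, gripper open.
Joint ranges: [-166.48, 166.48], [-47.26, 123.95], [12.59, 153.08], [-70.14, 250.14], [6.76, 159.57], [-176.63, 176.63]. Speed limits (degrees/s): [108.29, 108.29, 147.25, 172.46, 172.46, 172.46].

### API

Orientations are given as a 3x3 rotation matrix whose columns are the frame's x, y, z axes.
In Python, from rig import arm gives the robot as it stands. Calls block until the motion is done:
- arm.move_to(position, orientation): joint-space move of the TCP to a pose.
- arm.move_l(position, orientation=None, feed=0.15): straight line of the TCP; orientation=None keeps the orientation; feed is the mean speed in m/s.
- arm.move_joints(angles): joint-space move.
- arm.grip(opening): finger opening in m; the grip force is fixed at half the most; returns when the fingers have stopped.
- arm.sleep(seconds).
- arm.solve_ik(position, orientation): joint angles nearest the present ones, or None.
- arm.snapshot(name): name is "side" or "top"; returns the picture (400x640x3 uint8, red, green, blue); there is no depth.
- arm.get_calibration(name): a dict with "intrinsics" (3x3 intrinsics, pixels), "k1" (the pictures are not rectified: a ray, as slopes to the right and down, at radius r is drawn at 1 + k1 r^2 times it, then the intrinsics apply), "cam_to_world" (4x4, takes a point from camera to world coordinates). Camera axes: x right, y down, z forward; pixel columns grow to the right and rows downward; lengths in m; the calibration is good to about 2 mm. A picture is of the moment at which its call begins. get_calibration takes no time and is no camera call.
A pose or a line that the arm cannot do raises arm.Unreachable and nothing moves.
- arm.sign_off(): hands the job in; it is judged then, once.
Readings, each from a call of its own:
- arm.current_t(): time.
- arm.current_joint_positions(): joint angles.
- arm.current_dq(): joint speeds.
- arm.current_tau(): joint torques, N m.
- arm.current_ee_pos(): TCP position.
- arm.current_tool_rot(): TCP orientation.
- arm.current_force(): force on the tool from outside, world axes, zero at the start.
- arm.current_torque(): the same for the moment, N m.
- arm.current_width(): finger opening in m.
- arm.current_grasp_force(): force on a finger pad.
Only numpy, scipy, OpenCV 4.12 (cv2) and the standard library are available. Lean on these libraries where they do the work, as an engineer would, in place of code of your own. Each camera call takes 0.05 s, during which the arm holds its last target. There are 200 camera calls.

### The job

Sort the two thick pralines into the tins under the diverter by dropping them through its hopper. First set the lever so that the flap leaves open the chute to the round tin, and drop in the round praline; when it lies in the round tin, swing the lever over and drop in the square praline, so that it ends up in the square tin. The other chocolates on the slab are not part of the job.

Things in the scene. Friction and masses are not known exactly. Their poses are not given: they have to be found in the camera images.
- diverter: Fixed steel hopper, open on top, 140 mm square inside, rim 205 mm high. Origin on the table under its centre; x points away from the lever (about away from the robot), y to one tin (about left), z up. Inside, a ridge along x at y = 0, 115 mm high, carries a 95 mm tall flap; a fixed slope falls from it to the tin on each side. A piece dropped in the middle goes down the side the flap leans away from.
- flap (a joint): Tilt of flap and lever (one rigid piece) about the ridge line, rad: 0 upright; +0.6 (stop) leans fully to the diverter's +y, shutting that chute, so pieces go to the -y tin; -0.6 (stop) leans fully to -y, so pieces go to the +y tin. Stays where it is left; about 1 N at the knob moves it.
- knob (a point): Centre of the lever's black ball knob, 28 mm across, on a 10 mm steel rod outside the hopper, on the side nearest the robot, in the plane x = -115 mm of the diverter (41 mm clear of the hopper wall). The pivot is at y = 0, z = 115 mm, the knob centre 125 mm from it along the tilted rod. It can be pushed over from the side.
- round_center (a point): Centre (12 mm above its underside) of the round praline: a dark chocolate upright drum 34 mm across, 24 mm high, 26 g, lying loose on the slab. Not the flat medallion (60 mm across, 10 mm high).
- square_center (a point): Centre (12 mm above its underside) of the square praline: a dark chocolate block 32 x 32 x 24 mm high, 29 g, loose on the slab; its x and y axes are square to its sides. Not the long rounded finger (68 x 24 x 16 mm) or the flat bar.
- round_tin: Open round aluminium tin, 130 mm across, 40 mm high, 3 mm wall, fixed under one chute of the diverter (its centre 100 mm to the +y or -y side of the diverter's; the side varies). Origin at the centre of its underside.
- square_tin: Open square aluminium tin, 126 x 126 mm, 40 mm high, 3 mm wall, fixed under the other chute. Origin at the centre of its underside, axes square to its sides.
Mind the look-alikes: they are no part of the job. Leave any blue or red look-alike of the part that bears square_center alone.

How it is judged:
By the outcome, as a careful person would: the job done as asked, in the order asked, and still so for the second after the job is handed in, with the robot touching nothing.
It also fails if it takes over 72 s, if anything falls off the work surface, if the arm or the gripper's body presses on something with over 40 N, if the wrist force passes 120 N, or if a joint passes its speed limit or range.

## Working session

There is one attempt and no reset: what is moved stays moved. The work goes in short steps, each a Python script; the robot and the scene stay as the last script left them, time stands still between calls to the robot, and variables do not carry over. Pictures are saved under pics/ and viewed, at most 10 in all, crops included, and the job is handed in when it is done.

```bash
ls; mkdir -p pics
python3 - <<'E'
from rig import arm
import cv2
for n in("top","side"):
    cv2.imwrite(f"pics/{n}0.png",arm.snapshot(n)[:,:,::-1]); c=arm.get_calibration(n); print(n,c["intrinsics"],c["k1"],c["cam_to_world"])
print(arm.grip_depth,arm.current_t())
E
```

```text
pics
top [[508.13754269   0.         325.07376928]
 [  0.         508.13754269 194.74242175]
 [  0.           0.           1.        ]] -0.051049234809188444 [[ 0.00733686 -0.98227044  0.18732578  0.27728102]
 [-0.99996738 -0.00657424  0.00469208 -0.06633065]
 [-0.00337736 -0.18735409 -0.98228664  1.51377208]
 [ 0.          0.          0.          1.        ]]
side [[445.77326426   0.         316.41789489]
 [  0.         445.77326426 203.41244447]
 [  0.           0.           1.        ]] -0.014370309671638394 [[ 0.90667276 -0.23833996  0.34804966  0.14937309]
 [-0.42149188 -0.47860442  0.77024827 -0.98653252]
 [-0.01700283 -0.84506324 -0.53439595  0.8288471 ]
 [ 0.          0.          0.          1.        ]]
0.0188 0.1
```

View pics/top0.png

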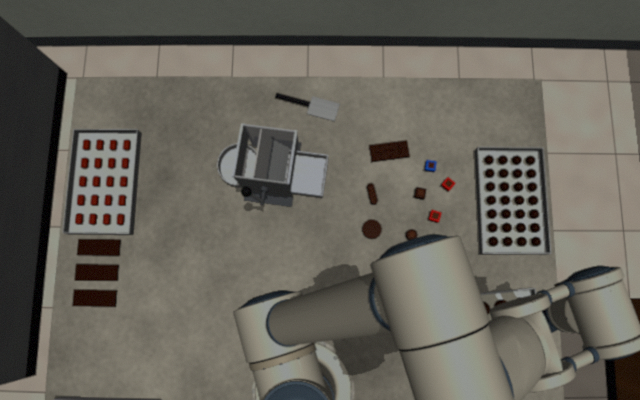

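View pics/side0.png

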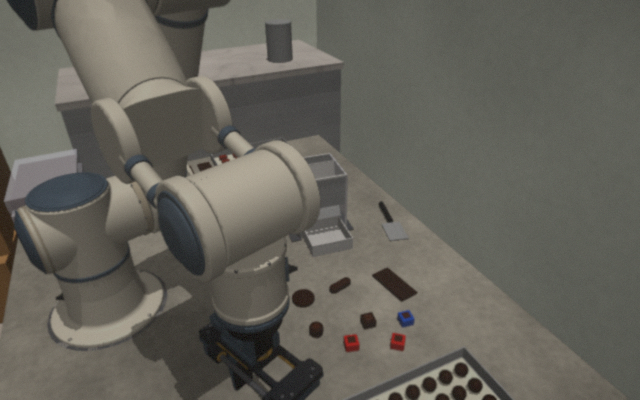

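Top view: the hopper is at about (268,158), with the round tin on its left (225,165) and the square tin on its right (310,175). The black knob is at (246,190). Candidates for the pieces:
- Square praline: dark block at (420,193), with the blue (430,166) and red (448,184), (435,216) ones as look-alikes.
- Round praline: small drum at (411,235), partly next to the arm. The medallion is at (372,229) and the finger at (372,194).

I'll confirm these in an enlarged crop.

```bash
cat > h.py <<'E'
from rig import arm
import cv2, numpy as np
def ray(n,px):
    c=arm.get_calibration(n); K=c["intrinsics"]; T=c["cam_to_world"]
    d=np.array([(px[0]-K[0,2])/K[0,0],(px[1]-K[1,2])/K[1,1]]); s=d.copy()
    for _ in range(20): s=d/(1+c["k1"]*(s@s))
    return T[:3,3],T[:3,:3]@np.r_[s,1]
def at(n,px,z):
    o,d=ray(n,px); return o+d*(z-o[2])/d[2]
def proj(n,p):
    c=arm.get_calibration(n); K=c["intrinsics"]; T=c["cam_to_world"]
    q=T[:3,:3].T@(np.array(p)-T[:3,3]); s=q[:2]/q[2]; s=s*(1+c["k1"]*(s@s)); return s*K[0,0]+K[:2,2]
def down(a): # tool down, closing line y at angle a (deg) from world x
    a=np.radians(a); y=np.array([np.cos(a),np.sin(a),0]); z=np.array([0,0,-1.]); return np.c_[np.cross(y,z),y,z]
def crop(n,x0,y0,w,h,k): 
    return cv2.resize(arm.snapshot(n)[y0:y0+h,x0:x0+w,::-1],None,fx=k,fy=k,interpolation=cv2.INTER_CUBIC)
E
python3 - <<'E'
from h import *
a=crop("top",210,110,125,110,6); b=crop("top",355,130,110,120,5)
cv2.imwrite("pics/c1.png",a[:600,:800]);cv2.imwrite("pics/c2.png",b)
E
```

```text
(no output)
```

View pics/c1.png

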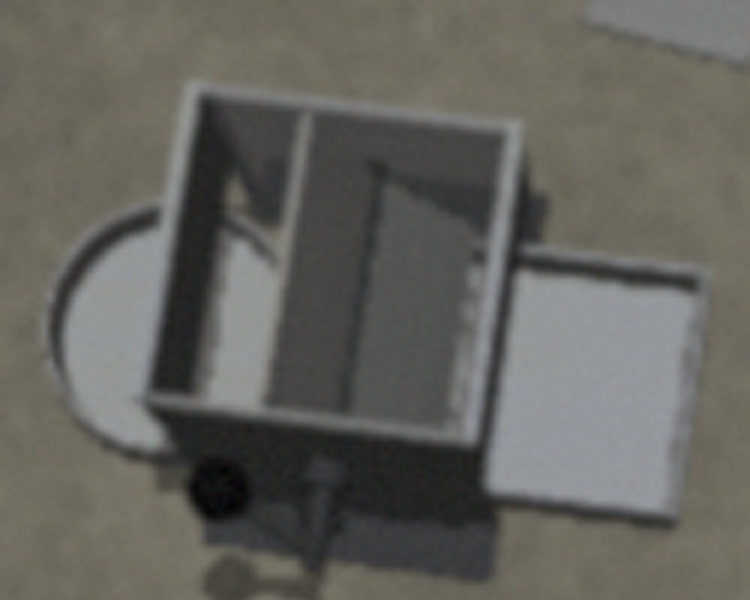

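View pics/c2.png

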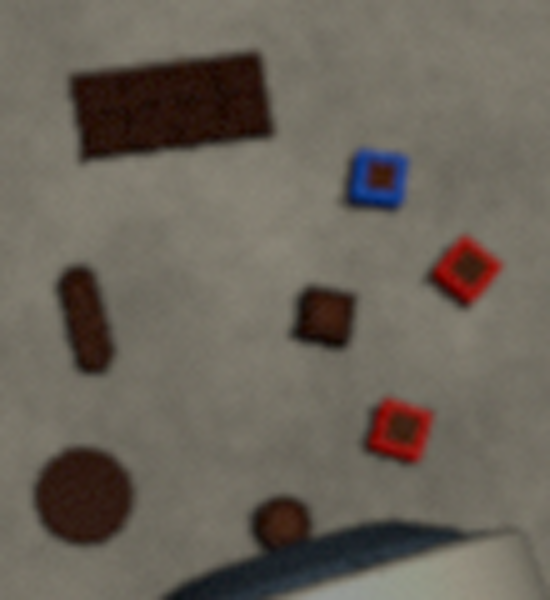

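The crops confirm the pieces. The dark block is at crop (327,316), i.e. (420.4,193.2), and it alone lacks a coloured edge. The small drum is at crop (283,523), i.e. (411.6,234.6). The flap leans towards the round tin (+y) and the knob is on the left, so the lever has to go over to -y first.

```bash
cat >> h.py <<'E'
C=[(190,85),(522,122),(478,440),(150,402)]
P=np.array([at("top",(210+x/6,110+y/6),.205) for x,y in C])
cen=P.mean(0)[:2]
yd=(P[0]-P[1]+P[3]-P[2])[:2]; xd=(P[0]-P[3]+P[1]-P[2])[:2]
th=np.arctan2(*(xd/np.linalg.norm(xd)+np.array([yd[1],-yd[0]])/np.linalg.norm(yd))[::-1])
X=np.array([np.cos(th),np.sin(th)]); Y=np.array([-X[1],X[0]])
def D(x,y,z): return np.r_[cen+x*X+y*Y,z]
E
python3 - <<'E'
from h import *
print("cen",cen,"th",np.degrees(th),[np.linalg.norm(P[i]-P[(i+1)%4]) for i in range(4)])
k=at("top",(246.5,191.7),.218); print("knob",k,"in D",(k[:2]-cen)@X,(k[:2]-cen)@Y, D(-.115,.0706,.218))
print("round tin c", at("top",(210+52/6,110+330/6),.04), D(0,.1,0))
print("sq",at("top",(420.4,193.2),.024),"rd",at("top",(411.6,234.6),.024))
print("square tin corner",[(p[:2]-cen)@np.c_[X,Y] for p in [at("top",(210+710/6,110+270/6),.04),at("top",(210+675/6,110+520/6),.04)]])
for a in (0,90): 
  for p in (D(-.125,.13,.195),D(-.125,-.13,.3),D(0,0,.28)): print(a,arm.solve_ik(p,down(a+np.degrees(th))))
E
```

```text
cen [0.63803063 0.09885511] th -5.976233869592928 [np.float64(0.15085903962636785), np.float64(0.14686553675647065), np.float64(0.14604991925782032), np.float64(0.14688098117038736)]
knob [0.53108425 0.14448729 0.218     ] in D -0.11111617802909297 0.03424935375595415 [0.53100622 0.18104475 0.218     ]
round tin c [0.64689889 0.26011234 0.04      ] [0.64844222 0.19831163 0.        ]
sq [ 0.56798843 -0.34419051  0.024     ] rd [ 0.44362918 -0.3148397   0.024     ]
square tin corner [array([ 0.05883593, -0.16178233]), array([-0.06938222, -0.15868067])]
0 [ 1.86791900e+01  2.43152387e+01  8.32303812e+01 -2.54444375e-14
  7.24543801e+01  2.46554239e+01]
0 [-8.83448369e+00  1.24813411e+01  8.42483115e+01 -2.54444375e-14
  8.32703475e+01 -2.85824982e+00]
0 [ 3.51068519e+00  2.62578223e+01  6.62573809e+01 -2.54444375e-14
  8.74847968e+01  9.48691906e+00]
90 [ 1.86791900e+01  2.43152387e+01  8.32303812e+01 -2.54444375e-14
  7.24543801e+01 -6.53445761e+01]
90 [-8.83448369e+00  1.24813411e+01  8.42483115e+01 -2.54444375e-14
  8.32703475e+01 -9.28582498e+01]
90 [ 3.51068519e+00  2.62578223e+01  6.62573809e+01 -2.54444375e-14
  8.74847968e+01 -8.05130809e+01]
```

```bash
cat >> h.py <<'E'
TH=np.degrees(th)
def push(s): # s=-1: push knob toward -y
    R=down(TH)
    arm.move_to(D(-.120,-s*.10,.32),R); arm.move_l(D(-.120,-s*.10,.2),feed=.25)
    f0=np.array(arm.current_force()); arm.move_l(D(-.120,s*.028,.2),feed=.12)
    y=.028; F=0
    while y<.06 and F<8:
        y+=.002; arm.move_l(D(-.120,s*y,.2),feed=.05); F=abs((np.array(arm.current_force())-f0)[:2]@Y); print(round(y,3),round(F,1))
    arm.move_l(D(-.120,s*(y-.04),.2),feed=.2)
    arm.move_l(D(-.120,s*(y-.04),.32),feed=.3)
E
python3 - <<'E'
from h import *
arm.grip(0); push(-1)
print(arm.current_t())
a=crop("top",210,110,125,100,5);b=crop("top",385,160,70,100,5)
cv2.imwrite("pics/d1.png",np.hstack([a,b])[:, :800] if 0 else cv2.hconcat([cv2.resize(a,(450,500)),b]))
cv2.imwrite("pics/raw1.png",arm.snapshot("top")[:,:,::-1])
E
```

```text
0.03 0.3
0.032 0.7
0.034 0.6
0.036 6.3
0.038 14.6
8.5417
```

View pics/d1.png

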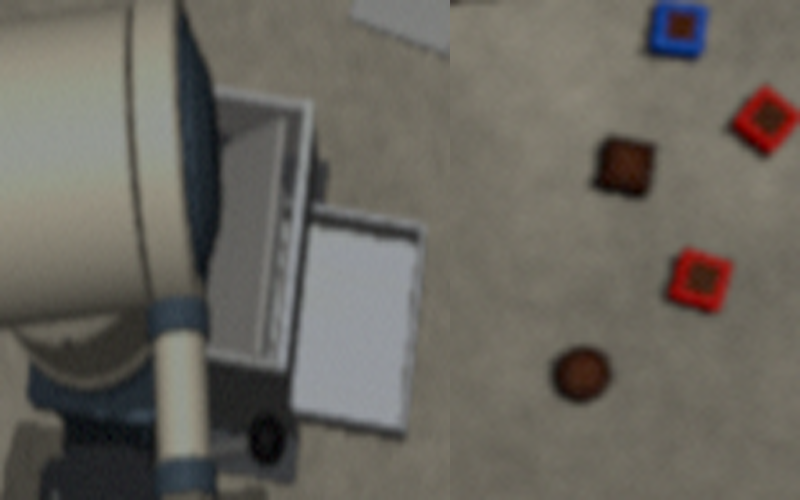

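Flap is now at the -y stop: the knob is at crop (265,440) and the flap edge is next to the square-tin side. The drum is at (411.4,234.6) and the block at (420.4,192.8), both fully visible. Next I'll measure both blobs and pick up the round one.

```bash
cat >> h.py <<'E'
def blob(px,f="pics/raw1.png"):
    x0,y0=int(px[0])-12,int(px[1])-12; g=cv2.cvtColor(cv2.imread(f),cv2.COLOR_BGR2GRAY)[y0:y0+25,x0:x0+25]
    k=8; g=cv2.resize(g,None,fx=k,fy=k,interpolation=cv2.INTER_CUBIC)
    _,m=cv2.threshold(g,0,255,cv2.THRESH_BINARY_INV+cv2.THRESH_OTSU)
    c=max(cv2.findContours(m,0,1)[0],key=cv2.contourArea)
    b=(cv2.boxPoints(cv2.minAreaRect(c))+.5)/k-.5+[x0,y0]; M=cv2.moments(c)
    cc=(np.array([M["m10"],M["m01"]])/M["m00"]+.5)/k-.5+[x0,y0]
    W=[at("top",q,.014) for q in b]; e=W[1]-W[0]
    return cc,at("top",cc,.014),np.degrees(np.arctan2(e[1],e[0])),[np.linalg.norm(W[i]-W[i+1]) for i in(0,1)]
def pick(p,ang,w):
    R=down(ang); arm.move_to(np.r_[p[:2],.12],R); arm.grip(.064)
    arm.move_l(np.r_[p[:2],.03],feed=.2); arm.move_l(np.r_[p[:2],.004],feed=.06)
    arm.grip(w-.012); print("width",arm.current_width(),"force",arm.current_grasp_force())
    arm.move_l(np.r_[p[:2],.30],feed=.3); print("held",arm.current_width(),arm.current_t())
def drop(y):
    R=min((down(TH),down(TH+180)),key=lambda r:abs(arm.solve_ik(D(0,y,.32),r)[5]-arm.current_joint_positions()[5]))
    arm.move_to(D(0,y,.32),R); arm.move_l(D(0,y,.19),feed=.2); arm.sleep(.2)
    arm.grip(.062); arm.sleep(.3); arm.move_l(D(0,y,.32),feed=.3); print("dropped",arm.current_t())
E
python3 - <<'E'
from h import *
for p in((420.4,193),(411.4,234.6)): print(blob(p))
p=blob((411.4,234.6))[1]
for a in (0,180): print(arm.solve_ik(np.r_[p[:2],.12],down(a)))
E
```

```text
(array([419.40311498, 193.13219013]), array([ 0.57012744, -0.34305202,  0.014     ]), np.float64(-11.236334684571553), [np.float64(0.03725586494546665), np.float64(0.03669216578982251)])
(array([410.74007683, 234.46111044]), array([ 0.44514474, -0.31396256,  0.014     ]), np.float64(-75.68350142114588), [np.float64(0.03761608198025372), np.float64(0.0340788725421789)])
[-4.14769557e+01  2.65273109e+01  9.32855047e+01 -2.54444375e-14
  6.01871845e+01 -4.14769557e+01]
[-4.14769557e+01  2.65273109e+01  9.32855047e+01 -2.54444375e-14
  6.01871845e+01  1.38523044e+02]
```

Run:
```python
from h import *
pick((.4445,-.3144),0,.034)
if .03<arm.current_width()<.038:
    drop(.008)
    arm.move_to(np.array([.569,-.3438,.15]),down(-10))
    cv2.imwrite("pics/e1.png",crop("top",210,110,125,110,4)); 
    print(arm.current_t())
```

```text
width 0.021733216769019608 force 0.0
held 0.021860244243026926 14.5833
```

The grip came up empty, with the fingers closed to the target width. I'll look from both cameras.

Run:
```python
from h import *
print(arm.current_ee_pos(), proj("side",(.4445,-.3144,.012)),proj("top",(.4445,-.3144,.012)),proj("top",arm.current_ee_pos()))
a=crop("top",350,150,110,140,4);b=crop("side",260,280,90,140,4)
h=min(len(a),len(b)); cv2.imwrite("pics/f1.png",cv2.hconcat([a[:h],b[:h]])); print(b.shape)
```

```text
[ 0.44392221 -0.31390139  0.29865164] [315.64858651 329.06179586] [410.78281955 234.7529016 ] [429.84501492 221.91975647]
(480, 360, 3)
```

View pics/f1.png

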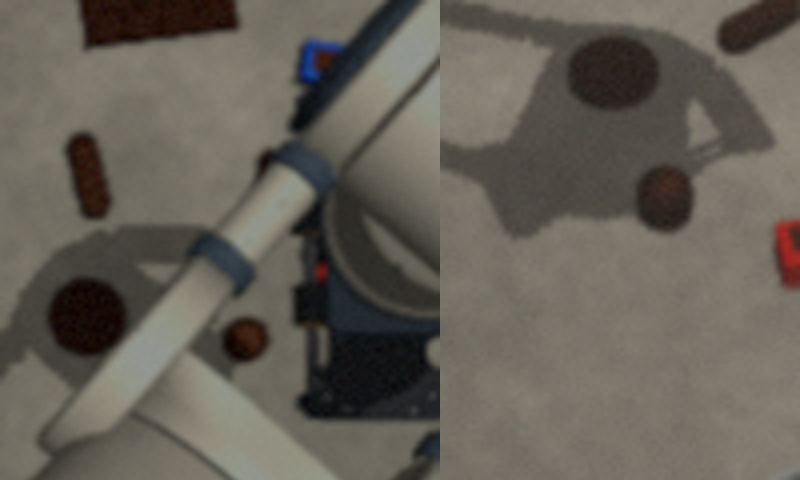

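The drum has not moved: top (411.5,234.8), side (316.3,329.3). I'll triangulate it, go down again with the fingers open, and look before closing.

Run:
```python
from h import *
(o1,d1),(o2,d2)=ray("top",(411.5,234.75)),ray("side",(316.3,329.3))
s=np.linalg.lstsq(np.c_[d1,-d2],o2-o1,rcond=None)[0]; print(o1+d1*s[0],o2+d2*s[1])
arm.grip(.064); print(arm.current_width())
arm.move_l((.4437,-.3142,.03),feed=.3); arm.move_l((.4437,-.3142,.004),feed=.06)
print(arm.current_ee_pos(),arm.current_force(),arm.current_t())
print(arm.current_tool_rot())
cv2.imwrite("pics/g1.png",crop("side",235,240,160,120,5))
```

```text
[ 0.44441944 -0.31638227  0.01290809] [ 0.44521032 -0.31658344  0.01302968]
0.06447562515327747
[ 0.4435978  -0.31409212  0.00377952] [0.90479028 0.09572669 0.15883457] 17.1
[[ 2.72942541e-05  9.99999925e-01 -3.87483169e-04]
 [ 9.99999924e-01 -2.71434868e-05  3.89093702e-04]
 [ 3.89083155e-04 -3.87493759e-04 -9.99999849e-01]]
```

View pics/g1.png

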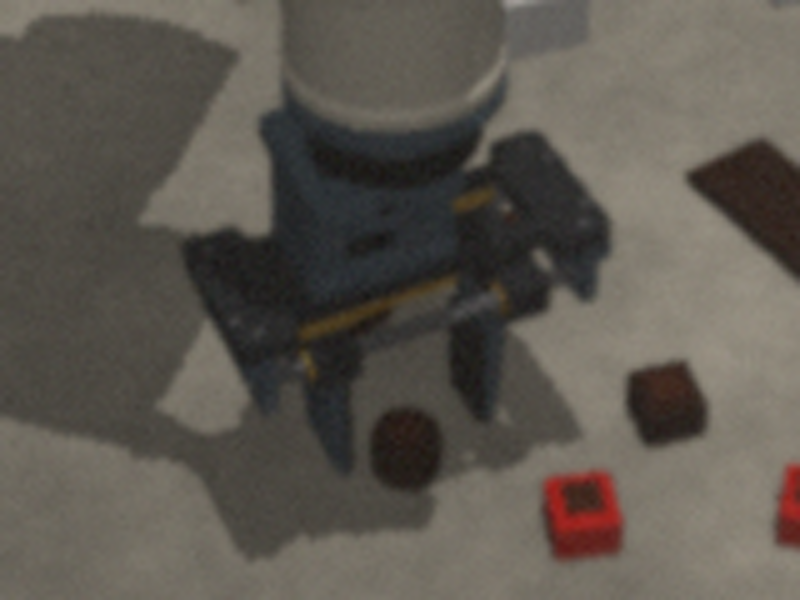

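Run:
```python
from h import *
for c in ((343,472),(487,418),(415,445)): print(c,at("side",(235+c[0]/5,240+c[1]/5),.004))
print("drum base front", at("side",(235+405/5,240+490/5),.0), "drum top c",at("side",(235+406/5,240+432/5),.024))
for q in [(.4437,-.3142,.004),(.4437,-.330,.004),(.39,-.33,.004),(.497,-.33,.004)]: print((proj("side",q)-[235,240])*5)
```

```text
(343, 472) [ 0.41481278 -0.31027076  0.004     ]
(487, 418) [ 0.49122961 -0.30993257  0.004     ]
(415, 445) [ 0.45254698 -0.31009767  0.004     ]
drum base front [ 4.38099891e-01 -3.29678804e-01  1.11022302e-16] drum top c [ 0.4447479 -0.3174664  0.024    ]
[401.8448844  457.20688461]
[415.91734836 480.62421854]
[310.89510001 520.18711769]
[516.54944391 442.66930303]
```

The fingertips show at crop (343,472) and (487,418). They should project near (311–330,515) and (500,445), so they are about 15 mm higher than the TCP reading says. The drum at (405,450) stands clear beneath them. I'll feel down to the surface with force checks.

Run:
```python
from h import *
p=np.array([.4437,-.3155]); z=.004; f0=arm.current_force()[2]
try:
    while z>-.024:
        z-=.003; arm.move_l(np.r_[p,z],feed=.05); F=arm.current_force()[2]-f0
        print(round(z,3),round(arm.current_ee_pos()[2],4),round(F,1))
        if F>4: break
except Exception as e: print(repr(e))
print(arm.current_t())
```

```text
0.001 0.001 0.0
-0.002 -0.0022 0.0
-0.005 -0.0052 -0.3
-0.008 -0.0082 0.2
-0.011 -0.0112 0.1
-0.014 -0.0142 -0.3
-0.017 -0.0172 0.2
-0.02 -0.0202 -0.2
-0.023 -0.0232 0.1
-0.026 -0.0243 40.8
19.65
```

Surface contact comes at a reading of -0.0243, so the tips sit 24 mm above the reported TCP. I'll grip at -0.018 and use that offset from now on.

```bash
sed -i 's/\.03\],feed=.2/.006],feed=.2/; s/\.004\],feed/-.018],feed/; s/D(0,y,\.19)/D(0,y,.17)/' h.py
python3 - <<'E'
from h import *
arm.move_l((.4437,-.3155,-.018),feed=.1)
arm.grip(.022); print(arm.current_width(),arm.current_grasp_force(),arm.current_force())
arm.move_l((.4437,-.3155,.29),feed=.3); w=arm.current_width(); print(w,arm.current_t())
if .03<w<.038:
    drop(.008)
    arm.move_to(np.array([.569,-.3445,.12]),down(-10))
    cv2.imwrite("pics/e1.png",cv2.hconcat([crop("top",210,110,125,110,3),crop("top",385,150,70,110,3)])); 
    print(arm.current_t())
E
```

```text
0.03303442230367315 29.99984085559845 [-0.6153219  -0.41129729 -0.37453346]
0.03310145526054785 21.65
dropped 26.0167
27.925
```

View pics/e1.png

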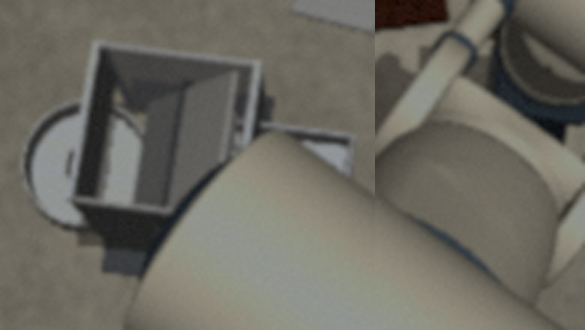

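The drop was released. In the round tin a dark sliver shows at crop (70,160), next to the hopper wall. I'll check its colour against the first picture.

Run:
```python
from h import *
a=cv2.imread("pics/top0.png").astype(int); b=arm.snapshot("top")[:,:,::-1].astype(int)
print("R-B now"); print((b-0)[156:170,228:240,2]-b[156:170,228:240,0])
print("gray"); print(b[156:170,228:240].mean(2).astype(int)); print("before"); print(a[156:170,228:240].mean(2).astype(int))
for y in (.085,.1,.115): print(y,proj("top",D(0,y,.012)))
m=(b[...,2]-b[...,0]>18)&(b.mean(2)<75); ys,xs=np.where(m[110:200,215:320]); print("brown px in diverter",list(zip(xs+215,ys+110))[:20])
```

```text
R-B now
[[-4 -5 -2 -4 -3 -4 -5 -7 -6 -5 -1  0]
 [ 0  0 -2 -2 -3 -2 -4 -4 -7 -4 -1  1]
 [-1 -2 -2 -1 -1 -1 -3 -7 -7 -2 -1  1]
 [-1 -2 -3 -1 -1 -2 -2 -8 -6 -3 -2 -1]
 [-3 -5 -6 -4 -3  2 -2 -6 -7 -3  1  1]
 [-3 -3 -4 -3  0  2 -1 -6 -5 -2 -1  1]
 [-4 -4 -5 -4 -1  4 -1 -7 -4 -3  0  2]
 [-3 -6 -4 -3  0  1 -3 -5 -6 -1  0  2]
 [-4 -2 -2 -4  1 -1 -4 -8 -4 -2  1  0]
 [-5 -5 -4 -1  4 -2 -7 -7 -5  2 -1  1]
 [-6 -8 -6 -3  1 -1 -6 -5 -4  2  0  2]
 [-6 -6 -5 -4  1 -2 -5 -5 -1 -1 -1  1]
 [-4 -5 -4 -3 -1 -3 -6 -5 -2  0  2  0]
 [-2 -3 -2 -2 -2 -4 -7 -4  2 -1  0  1]]
gray
[[148 147 146 147 148 147 148 148 141 113  67  38]
 [146 146 146 146 148 148 147 148 138 105  62  38]
 [146 146 146 147 144 145 146 146 133  93  48  34]
 [147 146 146 145 145 138 135 143 132  87  45  35]
 [147 146 149 148 136 118 117 140 127  79  42  36]
 [147 147 148 145 128  97 110 135 120  71  39  37]
 [148 146 147 146 122  90 114 135 114  62  35  36]
 [146 145 148 137 110  88 122 134 105  56  34  35]
 [147 147 145 135 105  97 131 132  92  50  36  36]
 [150 146 147 135 104 100 135 130  81  42  32  34]
 [148 148 148 132  96 103 139 
[... 320 characters left out ...]
6  95  51  38]
 [149 150 148 151 147 148 149 150 133  89  47  36]
 [150 149 150 149 149 149 150 148 131  78  40  36]
 [150 149 150 148 150 149 150 146 122  71  38  38]
 [148 149 150 149 149 150 151 144 115  64  35  37]
 [148 150 149 150 148 149 151 141 107  58  35  36]
 [151 151 149 150 150 151 149 136  94  47  39  37]
 [149 150 150 151 150 152 151 131  81  45  36  36]
 [152 151 149 149 151 149 149 128  77  41  34  39]
 [150 149 150 151 151 151 146 123  71  38  37  37]
 [149 151 150 150 149 150 142 113  64  39  33  36]
 [149 150 150 150 150 151 136  98  51  32  36  35]]
0.085 [245.64542815 167.38603279]
0.1 [240.78510679 166.86131273]
0.115 [235.92951519 166.33728351]
brown px in diverter []
```

The sliver is new, brownish and about 26 mm long, right beside the hopper wall. It matches the drum's edge at diverter y ≈ +0.12, inside the round tin. Next I'll swing the lever and pick up the square praline.

```bash
sed -i 's/,\.2)/,.18)/g; s/arm.grip(.064)/arm.grip(.06)/' h.py
python3 - <<'E'
from h import *
arm.move_l(np.array([.569,-.3445,.25]),feed=.3)
arm.grip(0); push(1); print(arm.current_t())
im=arm.snapshot("top"); cv2.imwrite("pics/raw2.png",im[:,:,::-1])
for s in (1,-1): q=proj("top",D(-.115,s*.0706,.218)); print(s,q,im[int(q[1])-3:int(q[1])+4,int(q[0])-3:int(q[0])+4].mean())
q=(.569,-.3445,.12); j=arm.current_joint_positions()[5]
a=min((80,-100),key=lambda a:abs(arm.solve_ik(q,down(a))[5]-j))
pick(q,a,.032)
E
```

```text
0.03 1.0
0.032 0.1
0.034 0.4
0.036 1.3
0.038 0.7
0.04 0.1
0.042 0.4
0.044 0.3
0.046 3.7
0.048 16.9
36.325
1 [232.51411869 191.63897813] 33.4421768707483
-1 [286.22257776 197.5476582 ] 47.673469387755105
width 0.03181525521846268 force 30.000413060188293
held 0.03207768179361886 42.2333
```

Lever is at the other stop and the block is held (32 mm). Drop it and look.

Run:
```python
from h import *
drop(-.003)
arm.move_to(np.array([.45,-.40,.3]),arm.current_tool_rot())
cv2.imwrite("pics/z1.png",cv2.hconcat([crop("top",210,110,130,110,3),crop("side",270,130,100,110,3)])); print(arm.current_t())
```

```text
dropped 46.55
48.5667
```

View pics/z1.png

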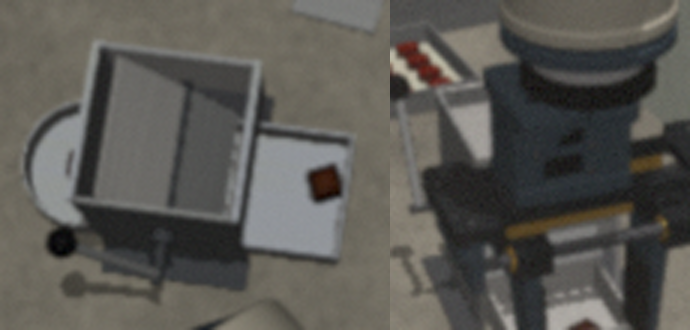

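The square praline lies in the square tin at crop (325,183). The flap is at the +y stop, with the knob at (62,241), and the hopper is empty. The drum's edge is still visible in the round tin at (70,160).

```bash
python3 -c "
from rig import arm
print(arm.sign_off(),arm.current_t())"
```

```text
the job is handed in; nothing more can be done
the job is handed in; nothing more can be done
```

I dropped the round praline first and then the square one, and handed the job in at about 49 s: the square praline is clearly in the square tin, and the round one is in the round tin judging by its edge, as the hopper wall hides the rest of it from the camera.

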